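# Sort the salt shakers by weight after salting

### The job

Clear the mixed things off the middle of the table: stand each of the three salt shakers there that is at least half full in the empty clear plastic tray, and put each that is less than half full, and the rind brush, in the blue wash tub. The shakers are closed and look alike, so lift each one to feel its weight: about 120 g is empty, 520 g is full, so half full is 320 g. Keep the shakers upright all the time and leave the cheese and the mould where they stand.

Things in the scene. Friction and masses are not known exactly. Their poses are not given: they have to be found in the camera images.
- shaker_1: closed steel-grey salt shaker, upright cylinder 66 mm across and 96 mm tall with a domed cap; origin at the centre of its underside, z up. All three look alike. Its weight differs from start to start, anywhere from 120 g (empty) to 520 g (full), and cannot be seen, only felt; it does not depend on which shaker it is.
- shaker_2: closed steel-grey salt shaker, upright cylinder 66 mm across and 96 mm tall with a domed cap; origin at the centre of its underside, z up. All three look alike. Its weight differs from start to start, anywhere from 120 g (empty) to 520 g (full), and cannot be seen, only felt; it does not depend on which shaker it is.
- shaker_3: closed steel-grey salt shaker, upright cylinder 66 mm across and 96 mm tall with a domed cap; origin at the centre of its underside, z up. All three look alike. Its weight differs from start to start, anywhere from 120 g (empty) to 520 g (full), and cannot be seen, only felt; it does not depend on which shaker it is.
- brush: wooden rind brush lying bristles down, 125 mm long along its own y, 43 mm wide along its own x, 38 mm tall, about 0.1 kg; origin at the centre of its underside. Take it across its width.
- ready_tray: empty clear plastic tray with a drain grid and low sloping sides, open on top, fixed to the table: outside 214 mm along its own x, 288 mm along its own y, rim 53 mm above the table; flat inside about 180 x 250 mm, inner floor 4 mm above the table. Origin at the centre of its underside. Destination of shakers that are at least half full. It stands on the left or the right, its long side running away from the robot.
- wash_tub: blue plastic wash tub, open on top, fixed to the table: outside 260 mm along its own x, 320 mm along its own y, rim 60 mm above the table, walls 5 mm thick with a rim bead 9 mm thick, inner floor 5 mm above the table. Origin at the centre of its underside. Destination of the shakers less than half full and of the brush. It stands on the other side from the clear tray, its long side running away from the robot.
- cheese: soft-looking rounded white cheese 54 x 74 x 48 mm standing among the things; origin at the centre of its underside. A bystander: leave it where it is.
- mould: white perforated cheese mould (open cup) 76 mm across, 66 mm tall, standing among the things; origin at the centre of its underside. A bystander: leave it where it is.

How it is judged:
By the outcome, as a careful person would: the job done as asked, in the order asked, and still so for the second after the job is handed in, with the robot touching nothing.
It also fails if it takes over 69 s, if anything falls off the work surface, if the arm or the gripper's body presses on something with over 40 N, if the wrist force passes 120 N, or if a joint passes its speed limit or range.

### The arm

A 6-joint arm with a two-finger parallel gripper is mounted at the origin on the work surface; the furniture and walls round the work are solid. World frame = base frame: x ahead of the robot, y to its left, z up, the work surface at z = 0. Lengths are in m, angles in rad, forces in N, time in s.
With the tool pointing down it reaches from about 0.35 to 0.975 m from the base axis. Payload 4.9 kg.
Tool frame: the origin (TCP) lies on the centre line of the jaws, within the pads' length; the fingertips stand 17 mm ahead of it and the grasp point (between the pads) lies 2 mm behind it; x points along the fingers, y is the direction in which the jaws open and shut, and the axes are right-handed (so a half turn about x gives the same grasp; the last joint's range is limited). The gripper opens to 85 mm and grips with 20 to 120 N. Pads are 22 mm wide; open, the fingers measure 114 mm over their backs; the gripper's body (76 mm by 85 mm) begins 54 mm behind the grasp point. The pads swing forward as they close: fully open they stand 13 mm farther back than shut.
Start: joints at [-1.332, 0.053, 1.613, -0, 1.476, -0.119], TCP at [0.219, -0.585, 0.248] pointing down, gripper open.
Joint ranges: [-3.01, 3.01], [-1.01, 2.22], [0.06, 2.58], [-1.02, 4.17], [0.09, 2.62], [-3.14, 3.14]. Speed limits (rad/s): [2.57, 2.57, 3.14, 3.14, 3.14, 3.14].

### API

Orientations are given as a unit quaternion [w, x, y, z].
In Python, from plant import status, viewer, manip gives the robot as it stands.
- The arm moves only by the tool drive_tool, never from a script. Its argument "plan" is a list of rows, each a list of 4 numbers: the shift along the tool's x, y, z in m, then the turn about the tool's x in units of 8 degrees (1.0 is 8 degrees). A call has 1 to 12 rows; each row is the pose to reach, as a shift and turn from the pose commanded when the call began, along the tool's axes at that moment; what a row does not reach only later rows make up. A row lasts 1/10 s, in which the tool goes at most 50 mm and 8.59 degrees, less where a joint would pass 70% of its speed; a pose out of reach is approached as far as the arm can. A call with a gripper value outside its range is refused whole. "fingers" is the finger opening in m, from 0 to 0.0854, set as the call begins (left out, the last holds). The fingers move at their own pace and stop on an object; the grip force is fixed at half the most. Time passes only in rows, so rows that repeat a pose let the fingers close. It gives the time, the measured TCP pose, the force and the opening at its end, in the units of the state.
- status.state(): the state, without advancing time (a new reading comes with each control period).
- viewer.grab_frame(name): name is "scene" or "top" or "wrist"; returns the picture (384x512x3 uint8, blue, green, red); there is no depth.
- viewer.calibration(name): a dict with "vfov" (degrees; the focal length in pixels is half the picture's height over the tangent of half this angle, whatever the lens; pixels are square), "cx", "cy" (the principal point, pixels), "k1" (the pictures are not rectified: a ray, as slopes to the right and down, at radius r is drawn at 1 + k1 r^2 times it, then the intrinsics apply), "rvec" (rotation vector, rad) and "tvec" (3), from world to camera coordinates, as OpenCV has them. Camera axes: x right, y down, z forward; pixel columns grow to the right and rows downward; lengths in m; the calibration is good to about 2 mm. A picture is of the moment at which its call begins: read the wrist's pose just before it. calibration takes no time and is no camera call; for the wrist camera it gives the pose at the moment of the call.
- manip.job_done(): hands the job in, once; it reports no verdict.
The state is a dict: "time": time; "joint_pos": joint angles; "joint_vel": joint speeds; "joint_efforts": joint torques, N m; "tool_pos": TCP position; "tool_rot": TCP orientation; "contact_force": force on the tool from outside, world axes, zero at the start; "ft_torque": the same for the moment, N m; "gripper_width": opening from 0.0 (shut) to 1.0 (fully open).
Only numpy, scipy, OpenCV 4.12 (cv2) and the standard library are available. Lean on these libraries where they do the work, as an engineer would, in place of code of your own. Each camera call takes 0.05 s, during which the arm holds its last target. There are 200 camera calls.

## Working session

There is one attempt and no reset: what is moved stays moved. The work goes in short steps, Python scripts to look and compute and a tool call to move; the robot and the scene stay as the last step left them, time stands still between calls to the robot, and variables do not carry over. Pictures are saved under pics/ and viewed, about 8 in all and at most 12, crops included, and the job is handed in when it is done.

Besides the shell and the picture viewer there is one more tool, called after "Call:" as name(argument=value, ...) on one line, values as JSON. drive_tool: Moves the arm, as the interface text tells. Its arguments: {"type":"object","properties":{"plan":{"type":"array","items":{"type":"array","items":{"type":"number"}}},"fingers":{"type":"number"}},"required":["plan"]}

```bash
mkdir -p pics; ls
python3 - <<'E'
from plant import status, viewer
import cv2,numpy as np
print(status.state())
for n in("scene","top"):
    f=viewer.grab_frame(n); cv2.imwrite(f"pics/{n}0.png",f); c=viewer.calibration(n); print(n,c)
E
```

```text
pics
{'time': 0.0, 'joint_pos': array([-1.33199993e+00,  5.33597595e-02,  1.61428310e+00,  4.84424018e-06,
        1.47601613e+00, -1.19021597e-01]), 'joint_vel': array([-6.47556106e-05, -1.59318113e-03, -2.81003200e-03,  2.04387207e-03,
       -2.34995088e-03,  3.52923532e-05]), 'joint_efforts': array([-4.12561149e-04, -3.93679440e+01, -3.70180678e+01, -1.00009011e-04,
        6.90198125e-03,  1.03776367e-05]), 'tool_pos': array([ 0.21874345, -0.58484346,  0.2470677 ]), 'tool_rot': array([-0.12510438, -0.69577788, -0.12656308,  0.69586193]), 'contact_force': array([-0.44158345, -0.68475764,  0.17137099]), 'ft_torque': array([-0.02215415,  0.01685669, -0.0216041 ]), 'gripper_width': 1.0001023123762658}
scene {'vfov': 44.073493317704155, 'cx': 253.3774373963156, 'cy': 190.78619072748305, 'k1': -0.08537488109102606, 'rvec': array([ 1.02877989, -2.19937233,  1.24098672]), 'tvec': array([0.37164355, 0.25250747, 0.93481982])}
top {'vfov': 56.99687984022332, 'cx': 252.99636774423456, 'cy': 191.8377818886731, 'k1': -0.020658168712241874, 'rvec': array([ 2.15921766, -2.10284541,  0.17383978]), 'tvec': array([-0.02136306,  0.57327366,  0.99859608])}
```

View pics/top0.png

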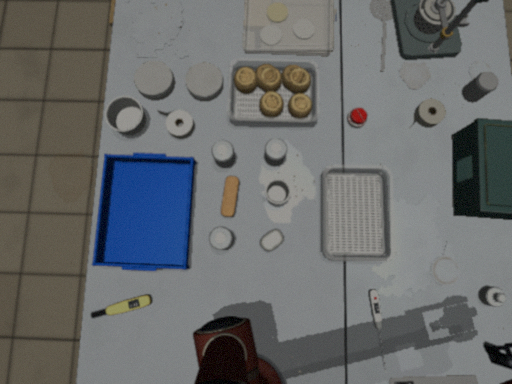

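View pics/scene0.png

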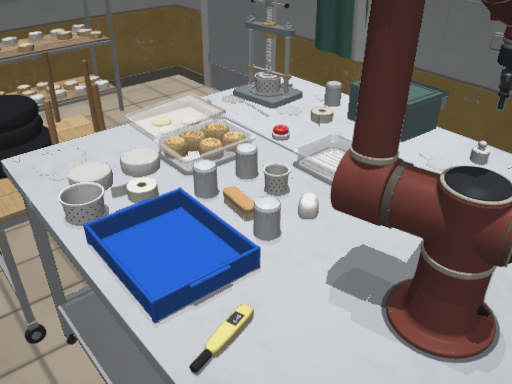

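Top: shakers at about (223,153), (275,152), (222,238); brush (230,196), mould (277,193), cheese (272,239), tub (147,212), tray (356,213). In the scene view, the shakers are at about (205,180), (247,162), (267,218). Next I enlarge both views to measure.

```bash
cat > h.py <<'E'
import numpy as np,cv2
from plant import status,viewer
def K(c): 
    f=192/np.tan(np.radians(c['vfov']/2)); return np.array([[f,0,c['cx']],[0,f,c['cy']],[0,0,1]]),np.array([c['k1'],0,0,0.])
def ray(c,uv):
    k,d=K(c); R=cv2.Rodrigues(c['rvec'])[0]
    p=cv2.undistortPoints(np.array([[uv]],float),k,d)[0,0]
    v=R.T@np.r_[p,1]; return -R.T@c['tvec'],v/np.linalg.norm(v)
def onz(c,uv,z):
    o,v=ray(c,uv); return o+v*(z-o[2])/v[2]
def tri(c1,u1,c2,u2):
    o1,v1=ray(c1,u1);o2,v2=ray(c2,u2)
    A=np.c_[v1,-v2]; s=np.linalg.lstsq(A,o2-o1,rcond=None)[0]
    a=o1+s[0]*v1;b=o2+s[1]*v2; return (a+b)/2,np.linalg.norm(a-b)
def proj(c,P):
    k,d=K(c); return cv2.projectPoints(np.array(P,float).reshape(-1,3),c['rvec'],c['tvec'],k,d)[0][:,0]
E
python3 - <<'E'
import cv2
from h import *
t=cv2.imread('pics/top0.png');s=cv2.imread('pics/scene0.png')
def crop(im,x,y,w,h,k): return cv2.resize(im[y:y+h,x:x+w],None,fx=k,fy=k,interpolation=cv2.INTER_CUBIC)
a=crop(t,200,135,100,120,5)   # 500x600
cv2.imwrite('pics/ct.png',a)
cv2.imwrite('pics/cs.png',crop(s,180,135,150,110,5))
c=viewer.calibration('top')
for n,uv,z in [('s1',(223,148),.09),('s2',(275,147),.09),('s3',(222,234),.09),('brush',(230,196),.035),('mould',(277,190),.066),('cheese',(272,239),.03),('tub',(146,212),.06),('tray',(356,213),.053)]: print(n,onz(c,uv,z).round(3))
E
```

```text
s1 [0.693 0.084 0.09 ]
s2 [ 0.7   -0.067  0.09 ]
s3 [0.445 0.077 0.09 ]
brush [0.561 0.062 0.035]
mould [ 0.578 -0.076  0.066]
cheese [ 0.437 -0.066  0.03 ]
tub [0.504 0.303 0.06 ]
tray [ 0.518 -0.309  0.053]
```

View pics/ct.png

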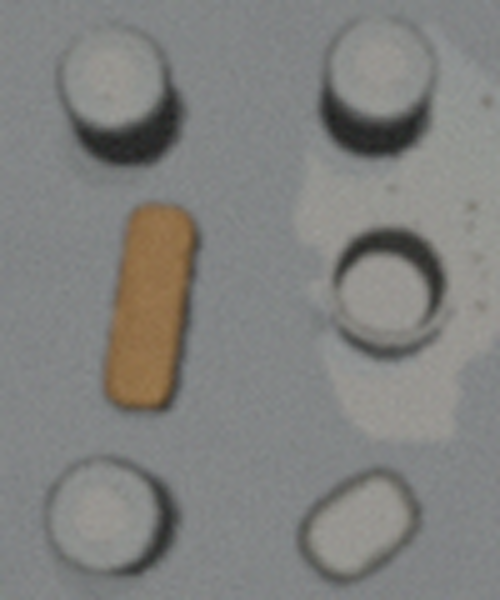

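View pics/cs.png

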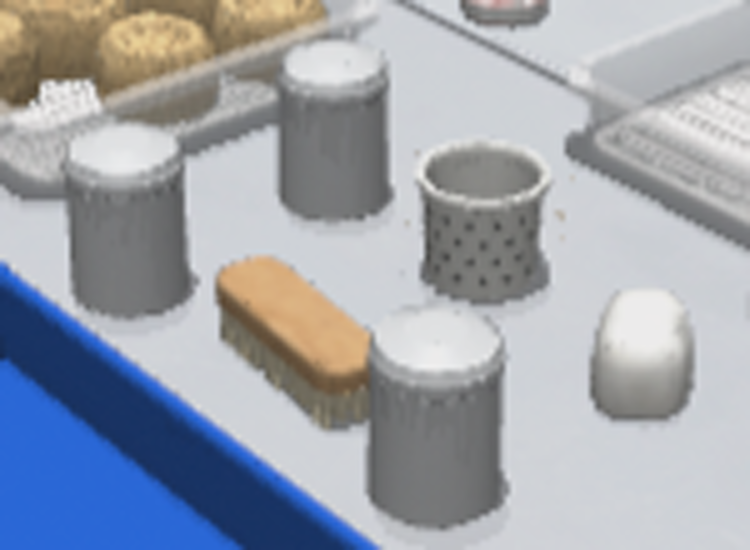

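```bash
cat >> h.py <<'E'
from scipy.spatial.transform import Rotation
def plan(target,ydir=None):
    """tool-axis shift to target, and 8-degree units about tool x to bring tool y onto +-ydir"""
    s=status.state(); q=s['tool_rot']; R=Rotation.from_quat(q[[1,2,3,0]]).as_matrix()
    d=R.T@(np.array(target)-s['tool_pos']); out=[d.round(4)]
    if ydir is not None:
        y=R.T@np.r_[ydir,0]; a=np.degrees(np.arctan2(y[2],y[1])); out.append([round(((a+90)%180-90)/8,3),round(a/8,3)])
    return out,R.round(3)
E
python3 - <<'E'
from h import *
T=viewer.calibration('top');S=viewer.calibration('scene')
t=lambda x,y:((x+.5)/5-.5+200,(y+.5)/5-.5+135)
s=lambda x,y:((x+.5)/5-.5+180,(y+.5)/5-.5+135)
for n,a,b in [('s1',t(116,77),s(125,160)),('s2',t(380,70),s(334,76)),('s3',t(106,517),s(437,352)),('mould rim',t(389,286),s(484,175)),('brush far end top',t(160,206),s(243,275)),('mould ',t(389,286),s(484,175))]:
    p,e=tri(T,a,S,b); print(n,p.round(4),round(e,4))
# bases: visible bottom-front of shakers on the table
for n,uv in [('s1 bottom L/R mid',s(131,290)),('s2',s(336,194)),('s3',s(437,498))]: print(n,onz(S,uv,0).round(3))
print('brush ends',[onz(T,t(*u),.038).round(4) for u in [(162,204),(140,408),(127,306),(175,306)]])
print('tub',[onz(T,u,.06).round(3) for u in [(104,154),(196,157),(190,269),(94,264)]])
print('tray',[onz(T,u,.053).round(3) for u in [(321,168),(388,168),(390,259),(322,258)]])
print(plan([.693,.08,.2],[0,1]))
E
```

```text
s1 [0.6881 0.084  0.084 ] 0.0026
s2 [ 0.6964 -0.0701  0.0833] 0.003
s3 [0.4339 0.0798 0.0839] 0.001
mould rim [ 0.5722 -0.0775  0.0669] 0.0007
brush far end top [0.6217 0.0577 0.0318] 0.0067
mould  [ 0.5722 -0.0775  0.0669] 0.0007
s1 bottom L/R mid [0.688 0.083 0.   ]
s2 [ 0.701 -0.077  0.   ]
s3 [0.43 0.08 0.  ]
brush ends [array([0.624 , 0.0585, 0.038 ]), array([0.5004, 0.067 , 0.038 ]), array([0.5612, 0.0771, 0.038 ]), array([0.562 , 0.0485, 0.038 ])]
tub [array([0.675, 0.443, 0.06 ]), array([0.672, 0.166, 0.06 ]), array([0.346, 0.166, 0.06 ]), array([0.352, 0.441, 0.06 ])]
tray [array([ 0.65 , -0.207,  0.053]), array([ 0.656, -0.407,  0.053]), array([ 0.388, -0.403,  0.053]), array([ 0.386, -0.209,  0.053])]
([array([ 0.0482, -0.4566, -0.6771]), [np.float64(2.563), np.float64(-19.937)]], array([[-0.   ,  0.35 , -0.937],
       [ 0.002, -0.937, -0.35 ],
       [-1.   , -0.002, -0.   ]]))
```

Call:
drive_tool(plan=[[0.047, -0.314, -0.627, 2.56], [0.047, -0.314, -0.627, 2.56], [0.047, -0.314, -0.627, 2.56], [0.047, -0.314, -0.627, 2.56], [0.047, -0.314, -0.627, 2.56], [0.047, -0.314, -0.627, 2.56], [0.047, -0.314, -0.627, 2.56], [0.047, -0.314, -0.627, 2.56], [0.047, -0.314, -0.627, 2.56], [0.047, -0.314, -0.627, 2.56], [0.047, -0.314, -0.627, 2.56], [0.047, -0.314, -0.627, 2.56]], fingers=0.0854)

```text
time: 1.3
tool_pos: [0.6265, -0.1458, 0.2076]
tool_rot: [-0.0, -0.707, -0.0, 0.707]
contact_force: [-0.0, -1.3, -0.5]
gripper_width: 1.002
```

Call:
drive_tool(plan=[[0, -0.04, -0.04, 0], [0, -0.04, -0.04, 0], [0, -0.04, -0.04, 0], [0, -0.04, -0.04, 0]])

```text
time: 1.7
tool_pos: [0.6649, -0.1082, 0.2077]
tool_rot: [-0.0, -0.707, 0.0, 0.708]
contact_force: [0.0, 0.2, 0.1]
gripper_width: 0.995
```

Run:
```python
from h import *
f=viewer.grab_frame('wrist');s=status.state();c=viewer.calibration('wrist')
print(s['tool_pos'],s['contact_force'],s['ft_torque'],plan([.696,-.071,.06],[0,1]))
P=[[.696-.033*0,-.071,.096],[.572,-.0775,.066]]
for p in proj(c,P): cv2.circle(f,tuple(int(v) for v in p),4,(0,0,255),1)
cv2.imwrite('pics/w1.png',f)
```

```text
[ 0.66480722 -0.10865259  0.20795023] [-0.60213202 -0.61822599  0.40940654] [-0.02209938 -0.01504223  0.0231339 ] ([array([ 0.1479, -0.0377, -0.0313]), [np.float64(-0.006), np.float64(22.494)]], array([[-0.001, -0.001, -1.   ],
       [-0.   , -1.   ,  0.001],
       [-1.   ,  0.   ,  0.001]]))
```

View pics/w1.png

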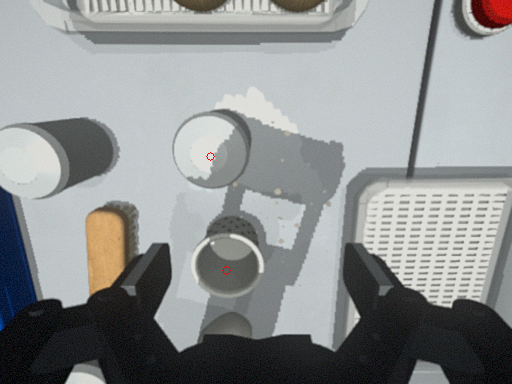

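The wrist view shows shaker 2's cap disc centred at about (211,149), with the projected estimate at (210,156). I refine this together with the other shaker, whose cap is at about (31,160).

Run:
```python
from h import *
c=viewer.calibration('wrist')
T=viewer.calibration('top')
for uv in [(211,149),(228,266),(31,160)]: print(onz(c,uv,.084 if uv[0]!=228 else .066).round(4))
for u in [(223-.1,150.1)]: pass
print(tri(T,(275.7,148.7),c,(211,149)))
print(plan([.699,-.071,.06]))
```

```text
[ 0.7005 -0.0701  0.084 ]
[ 0.5768 -0.079   0.066 ]
[0.6911 0.0832 0.084 ]
(array([ 0.69925545, -0.06933233,  0.07699207]), np.float64(0.0007919494946443075))
([array([ 0.1479, -0.0377, -0.0343])], array([[-0.001, -0.001, -1.   ],
       [-0.   , -1.   ,  0.001],
       [-1.   ,  0.   ,  0.001]]))
```

Call:
drive_tool(plan=[[0, -0.038, -0.034, 0], [0, -0.038, -0.034, 0], [0.04, -0.038, -0.034, 0], [0.08, -0.038, -0.034, 0], [0.12, -0.038, -0.034, 0], [0.148, -0.038, -0.034, 0], [0.148, -0.038, -0.034, 0], [0.148, -0.038, -0.034, 0]])

```text
time: 2.55
tool_pos: [0.6991, -0.0708, 0.0607]
tool_rot: [0.0, -0.707, 0.0, 0.707]
contact_force: [0.8, -0.8, 0.2]
gripper_width: 1.002
```

Call:
drive_tool(plan=[[0, 0, 0, 0], [0, 0, 0, 0], [0, 0, 0, 0], [0, 0, 0, 0], [0, 0, 0, 0], [0, 0, 0, 0]], fingers=0.05)

```text
time: 3.15
tool_pos: [0.7018, -0.0702, 0.0642]
tool_rot: [0.001, 0.709, -0.0, -0.705]
contact_force: [-1.1, -1.3, 7.3]
gripper_width: 0.759
```

Call:
drive_tool(plan=[[0, 0, 0, 0], [-0.02, 0, 0, 0], [-0.05, 0, 0, 0], [-0.09, 0, 0, 0], [-0.13, 0, 0, 0], [-0.13, 0, 0, 0], [-0.13, 0, 0, 0], [-0.13, 0, 0, 0], [-0.13, 0, 0, 0], [-0.13, 0, 0, 0]])

```text
time: 4.15
tool_pos: [0.6985, -0.0694, 0.1875]
tool_rot: [0.0, -0.706, -0.0, 0.709]
contact_force: [-0.6, 0.4, -3.6]
gripper_width: 0.76
```

```bash
cat > weigh.py <<'E'
from h import *
F=[]
for i in range(6):
    viewer.grab_frame('top'); s=status.state(); F.append(np.r_[s['contact_force'],s['joint_efforts'][1:3],s['joint_vel'][1:3]])
F=np.array(F); print(F.round(3)); m=F.mean(0); print('mean',m.round(3),'g',-m[2]/9.81*1000); print(s['time'],s['tool_pos'],s['joint_pos'].round(4),s['gripper_width'])
E
python3 weigh.py
```

```text
[[-3.2400e-01 -4.6500e-01 -3.5730e+00 -5.0616e+01 -3.8314e+01 -7.0000e-03
  -1.1000e-02]
 [-1.6400e-01  6.4500e-01 -3.9340e+00 -5.0496e+01 -3.8250e+01 -6.0000e-03
  -1.0000e-02]
 [-1.3500e-01 -1.0000e-01 -4.0210e+00 -5.0442e+01 -3.8238e+01 -6.0000e-03
  -7.0000e-03]
 [-4.5000e-02 -4.3300e-01 -4.0300e+00 -5.0432e+01 -3.8257e+01 -6.0000e-03
  -7.0000e-03]
 [ 4.7500e-01 -2.6100e-01 -3.6050e+00 -5.0448e+01 -3.8293e+01 -2.0000e-03
  -5.0000e-03]
 [ 1.1100e-01  5.4300e-01 -4.0060e+00 -5.0479e+01 -3.8334e+01 -3.0000e-03
  -3.0000e-03]]
mean [-1.4000e-02 -1.2000e-02 -3.8620e+00 -5.0485e+01 -3.8281e+01 -5.0000e-03
 -7.0000e-03] g 393.63494663924695
4.45 [ 0.69957483 -0.06965263  0.19007969] [-0.205   0.2703  1.4685  0.      1.403   1.3655] 0.7609791028704335
```

Shaker 2 weighs about 394 g, so it goes in the tray.

Call:
drive_tool(plan=[[0, 0.02, 0.01, 0], [0, 0.055, 0.025, 0], [0, 0.09, 0.04, 0], [0, 0.13, 0.057, 0], [0, 0.17, 0.075, 0], [0, 0.205, 0.09, 0], [0, 0.228, 0.1, 0], [0, 0.237, 0.105, 0], [0, 0.237, 0.105, 0], [0, 0.237, 0.105, 0]])

```text
time: 5.45
tool_pos: [0.5951, -0.3058, 0.1903]
tool_rot: [0.0, 0.707, 0.001, -0.707]
contact_force: [-0.0, -0.3, -4.2]
gripper_width: 0.759
```

Call:
drive_tool(plan=[[0.03, 0, 0, 0], [0.065, 0, 0, 0], [0.095, 0, 0, 0], [0.11, 0, 0, 0], [0.115, 0, 0, 0], [0.118, 0, 0, 0], [0.118, 0, 0, 0], [0.118, 0, 0, 0]])

```text
time: 6.25
tool_pos: [0.5959, -0.3073, 0.0744]
tool_rot: [0.001, 0.708, -0.001, -0.706]
contact_force: [0.3, -0.6, -4.2]
gripper_width: 0.757
```

Call:
drive_tool(plan=[[0.002, 0, 0, 0], [0.004, 0, 0, 0], [0.006, 0, 0, 0], [0.006, 0, 0, 0]])

```text
time: 6.65
tool_pos: [0.5951, -0.307, 0.0682]
tool_rot: [0.0, 0.707, -0.0, -0.707]
contact_force: [-3.9, 1.5, 4.3]
gripper_width: 0.76
```

Call:
drive_tool(plan=[[0, 0, 0, 0], [0, 0, 0, 0], [0, 0, 0, 0], [0, 0, 0, 0], [-0.03, 0, 0, 0], [-0.07, 0, 0, 0], [-0.12, 0, 0, 0], [-0.12, 0, 0, 0]], fingers=0.0854)

```text
time: 7.45
tool_pos: [0.5987, -0.3092, 0.1964]
tool_rot: [0.003, 0.712, -0.003, -0.702]
contact_force: [1.0, 0.3, 1.9]
gripper_width: 0.999
```

Run:
```python
from h import *
s=status.state(); print(s['tool_pos'],s['gripper_width'],plan([.690,.084,.19],[0,1])[0])
```

```text
[ 0.59866163 -0.3092486   0.19641267] 0.9988297708923353 [array([ 0.0042, -0.3933, -0.0914]), [np.float64(0.003), np.float64(-22.497)]]
```

Call:
drive_tool(plan=[[0, -0.05, -0.012, 0], [0, -0.1, -0.024, 0], [0, -0.15, -0.036, 0], [0, -0.2, -0.048, 0], [0, -0.25, -0.06, 0], [0, -0.3, -0.073, 0], [0, -0.345, -0.085, 0], [0, -0.38, -0.094, 0], [0, -0.392, -0.0955, 0], [0, -0.392, -0.0955, 0], [0, -0.392, -0.0955, 0]])

```text
time: 8.55
tool_pos: [0.6899, 0.0844, 0.186]
tool_rot: [-0.0, -0.707, 0.0, 0.707]
contact_force: [-0.3, -0.8, 0.2]
gripper_width: 0.999
```

Call:
drive_tool(plan=[[0.04, 0, 0, 0], [0.08, 0, 0, 0], [0.11, 0, 0, 0], [0.126, 0, 0, 0], [0.126, 0, 0, 0], [0.126, 0, 0, 0]])

```text
time: 9.15
tool_pos: [0.6909, 0.0844, 0.0616]
tool_rot: [-0.0, 0.708, -0.0, -0.706]
contact_force: [-0.6, 0.2, 0.1]
gripper_width: 0.999
```

Call:
drive_tool(plan=[[0, 0, 0, 0], [0, 0, 0, 0], [0, 0, 0, 0], [0, 0, 0, 0], [0, 0, 0, 0], [0, 0, 0, 0], [0, 0, 0, 0]], fingers=0.05)

```text
time: 9.85
tool_pos: [0.6922, 0.0855, 0.0637]
tool_rot: [0.0, 0.709, 0.0, -0.705]
contact_force: [0.1, 0.1, 6.6]
gripper_width: 0.76
```

Call:
drive_tool(plan=[[-0.02, 0, 0, 0], [-0.05, 0, 0, 0], [-0.09, 0, 0, 0], [-0.13, 0, 0, 0], [-0.13, 0, 0, 0], [-0.13, 0, 0, 0], [-0.13, 0, 0, 0], [-0.13, 0, 0, 0], [-0.13, 0, 0, 0]])

```text
time: 10.75
tool_pos: [0.6888, 0.0853, 0.1874]
tool_rot: [-0.0, -0.706, -0.0, 0.709]
contact_force: [0.5, 0.6, -5.7]
gripper_width: 0.757
```

```bash
python3 weigh.py | tail -2
```

```text
-8.0000e-03] g 488.2156799565818
11.05 [0.69007041 0.08535322 0.19014848] [ 0.0161  0.2529  1.489  -0.      1.3997  1.5865] 0.759790681240572
```

Shaker 1 weighs about 488 g, so it also goes in the tray.

Call:
drive_tool(plan=[[0, 0.02, 0.009, 0], [0, 0.06, 0.027, 0], [0, 0.1, 0.045, 0], [0, 0.14, 0.063, 0], [0, 0.18, 0.08, 0], [0, 0.22, 0.098, 0], [0, 0.26, 0.116, 0], [0, 0.3, 0.134, 0], [0, 0.34, 0.152, 0], [0, 0.372, 0.166, 0], [0, 0.388, 0.173, 0], [0, 0.392, 0.175, 0]])

```text
time: 12.25
tool_pos: [0.514, -0.3087, 0.1906]
tool_rot: [-0.001, 0.707, -0.001, -0.707]
contact_force: [0.4, 0.5, -5.7]
gripper_width: 0.759
```

Call:
drive_tool(plan=[[0, 0, 0, 0], [0, 0, 0, 0], [0.03, 0, 0, 0], [0.065, 0, 0, 0], [0.095, 0, 0, 0], [0.11, 0, 0, 0], [0.115, 0, 0, 0], [0.118, 0, 0, 0], [0.118, 0, 0, 0]])

```text
time: 13.15
tool_pos: [0.5162, -0.3071, 0.0737]
tool_rot: [0.001, 0.708, -0.0, -0.706]
contact_force: [0.3, 0.1, -4.9]
gripper_width: 0.763
```

Call:
drive_tool(plan=[[0.002, 0, 0, 0], [0.004, 0, 0, 0], [0.006, 0, 0, 0], [0.006, 0, 0, 0]])

```text
time: 13.55
tool_pos: [0.5157, -0.3072, 0.0676]
tool_rot: [0.0, 0.707, -0.0, -0.707]
contact_force: [-1.9, 1.1, 1.8]
gripper_width: 0.757
```

Call:
drive_tool(plan=[[0, 0, 0, 0], [0, 0, 0, 0], [0, 0, 0, 0], [0, 0, 0, 0], [-0.03, 0, 0, 0], [-0.07, 0, 0, 0], [-0.12, 0, 0, 0], [-0.12, 0, 0, 0]], fingers=0.0854)

```text
time: 14.35
tool_pos: [0.519, -0.3096, 0.1958]
tool_rot: [0.004, 0.711, -0.003, -0.703]
contact_force: [0.9, -0.4, 0.8]
gripper_width: 1.004
```

Call:
drive_tool(plan=[[0, -0.05, 0.01, 0], [0, -0.1, 0.02, 0], [0, -0.15, 0.03, 0], [0, -0.2, 0.04, 0], [0, -0.25, 0.05, 0], [0, -0.3, 0.06, 0], [0, -0.345, 0.07, 0], [0, -0.375, 0.077, 0], [0, -0.387, 0.079, 0], [0, -0.387, 0.079, 0], [0, -0.387, 0.079, 0]])

```text
time: 15.45
tool_pos: [0.4364, 0.0795, 0.1862]
tool_rot: [0.0, 0.707, -0.0, -0.707]
contact_force: [-0.5, 0.1, -0.6]
gripper_width: 1.001
```

Run:
```python
from h import *
f=viewer.grab_frame('wrist');c=viewer.calibration('wrist')
s=status.state();print(s['tool_pos'],s['gripper_width'])
P=[[.436,.08,.084],[.562,.063,.038],[.6243,.0585,.038],[.5,.067,.038]]
for p in proj(c,P): print(p); cv2.circle(f,tuple(int(v) for v in p),4,(0,0,255),1)
cv2.imwrite('pics/w2.png',f)
```

```text
[0.43647605 0.07918411 0.18621295] 1.000685787621076
[255.49316056 197.61371853]
[275.60648675  36.96026608]
[282.96353147 -54.03666762]
[269.93012674 113.92497534]
```

View pics/w2.png

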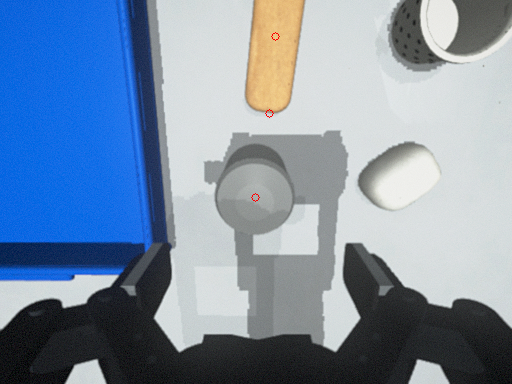

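The estimates match: shaker 3's cap centre is at (255,196) and the brush's near end at about (269,110).

Call:
drive_tool(plan=[[0.04, 0, 0, 0], [0.08, 0, 0, 0], [0.11, 0, 0, 0], [0.126, 0, 0, 0], [0.126, 0, 0, 0], [0.126, 0, 0, 0]])

```text
time: 16.1
tool_pos: [0.4366, 0.0793, 0.0606]
tool_rot: [-0.0, 0.707, -0.001, -0.707]
contact_force: [0.1, 0.4, 0.1]
gripper_width: 1.0
```

Call:
drive_tool(plan=[[0, 0, 0, 0], [0, 0, 0, 0], [0, 0, 0, 0], [0, 0, 0, 0], [0, 0, 0, 0], [0, 0, 0, 0], [0, 0, 0, 0]], fingers=0.05)

```text
time: 16.8
tool_pos: [0.4379, 0.0801, 0.0624]
tool_rot: [0.0, 0.709, -0.0, -0.706]
contact_force: [-0.1, -0.3, 6.1]
gripper_width: 0.76
```

Call:
drive_tool(plan=[[-0.02, 0, 0, 0], [-0.05, 0, 0, 0], [-0.09, 0, 0, 0], [-0.13, 0, 0, 0], [-0.13, 0, 0, 0], [-0.13, 0, 0, 0], [-0.13, 0, 0, 0], [-0.13, 0, 0, 0], [-0.13, 0, 0, 0]])

```text
time: 17.7
tool_pos: [0.4351, 0.0802, 0.1885]
tool_rot: [-0.0, -0.706, -0.0, 0.708]
contact_force: [-0.6, 0.2, -2.9]
gripper_width: 0.759
```

```bash
python3 weigh.py | tail -2
```

```text
-5.0000e-03] g 176.1937940521124
18.0 [0.43599595 0.08023896 0.19006059] [ 0.0138 -0.3651  2.0824  0.      1.4246  1.5843] 0.7603325182029902
```

Shaker 3 weighs about 176 g, so it goes in the tub.

Call:
drive_tool(plan=[[0, -0.02, 0, 0], [0, -0.055, 0, 0], [0, -0.095, 0, 0], [0, -0.135, 0, 0], [0, -0.175, 0, 0], [0, -0.215, 0, 0], [0, -0.243, 0, 0], [0, -0.255, 0, 0], [0, -0.255, 0, 0], [0, -0.255, 0, 0]])

```text
time: 19.0
tool_pos: [0.4359, 0.3345, 0.19]
tool_rot: [-0.0, -0.707, 0.0, 0.707]
contact_force: [0.5, -0.0, -1.3]
gripper_width: 0.762
```

Call:
drive_tool(plan=[[0.03, 0, 0, 0], [0.065, 0, 0, 0], [0.095, 0, 0, 0], [0.11, 0, 0, 0], [0.115, 0, 0, 0], [0.117, 0, 0, 0], [0.117, 0, 0, 0]])

```text
time: 19.7
tool_pos: [0.437, 0.3356, 0.0748]
tool_rot: [-0.0, 0.708, 0.0, -0.706]
contact_force: [0.2, -0.5, -0.8]
gripper_width: 0.763
```

Call:
drive_tool(plan=[[0.002, 0, 0, 0], [0.004, 0, 0, 0], [0.005, 0, 0, 0], [0.005, 0, 0, 0]])

```text
time: 20.1
tool_pos: [0.4359, 0.3353, 0.0683]
tool_rot: [0.0, 0.707, 0.0, -0.707]
contact_force: [-0.1, -0.1, -2.4]
gripper_width: 0.764
```

Not yet in contact, so I lower further.

Call:
drive_tool(plan=[[0.002, 0, 0, 0], [0.003, 0, 0, 0], [0.003, 0, 0, 0]])

```text
time: 20.4
tool_pos: [0.4364, 0.3356, 0.0674]
tool_rot: [0.0, 0.707, 0.0, -0.707]
contact_force: [-4.3, -2.6, 9.5]
gripper_width: 0.762
```

Call:
drive_tool(plan=[[0, 0, 0, 0], [0, 0, 0, 0], [0, 0, 0, 0], [0, 0, 0, 0], [-0.03, 0, 0, 0], [-0.07, 0, 0, 0], [-0.12, 0, 0, 0], [-0.12, 0, 0, 0]], fingers=0.0854)

```text
time: 21.2
tool_pos: [0.4399, 0.3376, 0.1941]
tool_rot: [-0.003, 0.712, 0.003, -0.703]
contact_force: [0.9, -0.5, -0.3]
gripper_width: 0.999
```

Call:
drive_tool(plan=[[0, 0.04, -0.018, 0.1], [0, 0.085, -0.038, 0.2], [0, 0.13, -0.06, 0.3], [0, 0.175, -0.08, 0.4], [0, 0.22, -0.1, 0.49], [0, 0.255, -0.118, 0.49], [0, 0.272, -0.126, 0.49], [0, 0.272, -0.126, 0.49], [0, 0.272, -0.126, 0.49], [0, 0.272, -0.126, 0.49]])

```text
time: 22.2
tool_pos: [0.5615, 0.0643, 0.1849]
tool_rot: [0.024, -0.706, 0.024, 0.707]
contact_force: [-0.3, -0.3, 0.0]
gripper_width: 1.0
```

Run:
```python
from h import *
print(status.state()['tool_pos'],plan([.562,.063,.027],[.0686,.998])[0])
```

```text
[0.56152969 0.06425594 0.18485676] [array([ 0.1579,  0.0013, -0.0007]), [np.float64(0.012), np.float64(-22.488)]]
```

Call:
drive_tool(plan=[[0.04, 0.001, 0, 0], [0.08, 0.001, 0, 0], [0.12, 0.001, 0, 0], [0.145, 0.001, 0, 0], [0.157, 0.001, 0, 0], [0.157, 0.001, 0, 0], [0.157, 0.001, 0, 0]])

```text
time: 22.9
tool_pos: [0.5629, 0.0628, 0.0296]
tool_rot: [-0.024, 0.707, -0.024, -0.706]
contact_force: [-0.2, 0.3, 0.6]
gripper_width: 1.0
```

Call:
drive_tool(plan=[[0, 0, 0, 0], [0, 0, 0, 0], [0, 0, 0, 0], [0, 0, 0, 0], [0, 0, 0, 0], [0, 0, 0, 0], [0, 0, 0, 0], [0, 0, 0, 0], [0, 0, 0, 0]], fingers=0.025)

```text
time: 23.8
tool_pos: [0.5633, 0.0622, 0.0299]
tool_rot: [-0.024, 0.708, -0.024, -0.706]
contact_force: [-1.0, -0.1, 5.4]
gripper_width: 0.481
```

Call:
drive_tool(plan=[[-0.02, 0, 0, 0], [-0.05, 0, 0, 0], [-0.09, 0, 0, 0], [-0.13, 0, 0, 0], [-0.13, 0, 0, 0], [-0.13, 0, 0, 0], [-0.13, 0, 0, 0]])

```text
time: 24.5
tool_pos: [0.5607, 0.0623, 0.1562]
tool_rot: [0.024, -0.705, 0.024, 0.708]
contact_force: [-0.0, 0.4, -1.6]
gripper_width: 0.482
```

Call:
drive_tool(plan=[[0, -0.02, 0, 0], [0, -0.055, 0, 0], [0, -0.095, 0.001, 0], [0, -0.135, 0.001, 0], [0, -0.175, 0.002, 0], [0, -0.2, 0.002, 0], [0, -0.208, 0.002, 0], [0, -0.208, 0.002, 0], [0, -0.208, 0.002, 0]])

```text
time: 25.4
tool_pos: [0.5735, 0.2689, 0.1568]
tool_rot: [0.024, -0.706, 0.025, 0.707]
contact_force: [-1.2, -0.3, -2.3]
gripper_width: 0.477
```

Call:
drive_tool(plan=[[0.03, 0, 0, 0], [0.065, 0, 0, 0], [0.095, 0, 0, 0], [0.11, 0, 0, 0], [0.118, 0, 0, 0], [0.121, 0, 0, 0], [0.123, 0, 0, 0], [0.123, 0, 0, 0]])

```text
time: 26.2
tool_pos: [0.5752, 0.2702, 0.0367]
tool_rot: [-0.024, 0.708, -0.024, -0.706]
contact_force: [-0.4, -0.5, -1.8]
gripper_width: 0.478
```

Call:
drive_tool(plan=[[0.001, 0, 0, 0], [0.002, 0, 0, 0], [0.003, 0, 0, 0], [0.003, 0, 0, 0]])

```text
time: 26.6
tool_pos: [0.575, 0.2704, 0.0349]
tool_rot: [-0.024, 0.707, -0.024, -0.706]
contact_force: [-4.2, -2.3, 8.7]
gripper_width: 0.479
```

Call:
drive_tool(plan=[[0, 0, 0, 0], [0, 0, 0, 0], [0, 0, 0, 0], [0, 0, 0, 0], [-0.03, 0, 0, 0], [-0.07, 0, 0, 0], [-0.12, 0, 0, 0], [-0.17, 0, 0, 0], [-0.2, 0.05, 0.02, 0], [-0.2, 0.1, 0.04, 0], [-0.2, 0.15, 0.06, 0], [-0.2, 0.15, 0.06, 0]], fingers=0.0854)

```text
time: 27.8
tool_pos: [0.5026, 0.1218, 0.2324]
tool_rot: [-0.025, 0.707, -0.025, -0.707]
contact_force: [0.7, 0.8, 1.1]
gripper_width: 0.997
```

Call:
drive_tool(plan=[[0, 0.05, 0.02, 0], [0, 0.1, 0.04, 0], [0, 0.12, 0.05, 0], [0, 0.12, 0.05, 0], [0, 0.12, 0.05, 0]])

```text
time: 28.3
tool_pos: [0.4461, 0.008, 0.2323]
tool_rot: [-0.025, 0.707, -0.024, -0.706]
contact_force: [-0.7, 0.1, 0.9]
gripper_width: 0.997
```

Run:
```python
from h import *
a=viewer.grab_frame('top');b=viewer.grab_frame('scene');s=status.state();print(s['tool_pos'],s['time'],s['contact_force'])
cv2.imwrite('pics/end.png',np.hstack([cv2.resize(a[100:300,80:400],None,fx=1.25,fy=1.5) ,cv2.resize(b[100:325,60:460],(400,300))]))
```

```text
[0.44643023 0.00874991 0.23221918] 28.4 [-0.15294015 -0.22092714  0.58356042]
```

View pics/end.png

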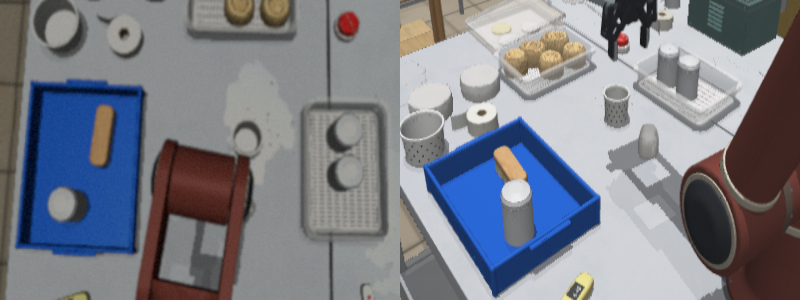

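The final picture shows two shakers upright in the tray, at about (345,130) and (345,172). One shaker is upright in the tub at about (67,205), with the brush flat at about (102,135). The mould and cheese are still in place and the gripper is clear.

```bash
python3 -c "
from plant import manip; print(manip.job_done())"
```

```text
the job is handed in; nothing more can be done
None
```

I cleared the middle of the table and handed the job in at about 28.4 s of the 69 s allowed.

| Item | Felt weight | Placed in |
|---|---|---|
| Shaker 1 (far left) | about 488 g | clear tray |
| Shaker 2 (far right) | about 394 g | clear tray |
| Shaker 3 (near left) | about 176 g | blue tub |
| Rind brush | not weighed | blue tub |

The shaker numbers are my own labels, since all three look alike.

**Last checks:** The final top and scene pictures show both tray shakers and the tub shaker upright, and the brush lying flat in the tub. The gripper was open and clear, at 0.23 m height with about 0.6 N on it.

**Caveats:**
- The mould and cheese are visible where they stood in the scene view. The arm partly hid them in the top view, so I did not re-measure their positions.
- The force readings were noisy. Single readings for shaker 3 ran from -0.8 to -2.9 N, so its weight is rough, but it stayed below the 3.1 N that half full would give.
- The first two-view positions of shakers 1 and 2 were about 3 mm off in x compared with the wrist camera, and I used the wrist values. Shaker 3's place I had set 2 mm further on to match, and the wrist picture bore that out.

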